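# Next dish from the carousel to the shaker

### The job

Turn the covered dish carousel by its knob until the dish next to the empty pocket, going clockwise as seen from above, stands in the opening of the clear cover, and take it out there. Set it on the shaker's platform: tuck its edge under the steel claw with the dish tilted, then lower it flat into the round seat and let go. Never tip the dish steeply, leave the other three dishes in their pockets, and leave the other things on the bench where they stand.

Things in the scene. Friction and masses are not known exactly. Their poses are not given: they have to be found in the camera images.
- housing: Fixed housing of the dish carousel: a white drum, 256 mm diameter, 22 mm high, under a fixed clear plastic cover. Origin on the turning axis at bench level, z up; its -x axis points out through the middle of the cover's opening, roughly toward the robot.
- opening (a point): Middle of the cover's opening, 82 mm from the axis on the housing's -x side, 58 mm above the bench; axes as the housing's. The cover's roof lies 56 to 60 mm above the bench, out to 124 mm from the axis, with a wall at its edge. Roof and wall are missing only within 50 degrees of the -x axis. A grey collar of 24 mm radius round the spindle ends 61 mm above the bench.
- turntable (a joint): Angle of the carousel's turntable (rad), anticlockwise seen from above, 0 where it stands at the start, wherever that is; it can turn to 7 rad either way. No click stops; friction of about 0.05 N m keeps it where it is left. It carries the knob and the five pockets.
- knob (a point): Point on the turning axis, halfway up the black fluted knob that turns the table: a round knob of 40 mm diameter, 63 to 87 mm above the bench, over the cover's roof. Turning the knob by an angle turns the table by the same angle.
- pocket_0 (a point): Centre of the floor of pocket 0 of the turntable (the floor is 30 mm above the bench, 82 mm from the axis; a collar of 60.6 mm inner and 66.4 mm outer diameter stands 5 mm above it). The pockets are 72 degrees apart, numbered anticlockwise seen from above. It holds dish_next.
- pocket_1 (a point): Centre of the floor of pocket 1 of the turntable (the floor is 30 mm above the bench, 82 mm from the axis; a collar of 60.6 mm inner and 66.4 mm outer diameter stands 5 mm above it). The pockets are 72 degrees apart, numbered anticlockwise seen from above. It is the empty one.
- pocket_2 (a point): Centre of the floor of pocket 2 of the turntable (the floor is 30 mm above the bench, 82 mm from the axis; a collar of 60.6 mm inner and 66.4 mm outer diameter stands 5 mm above it). The pockets are 72 degrees apart, numbered anticlockwise seen from above. It holds dish_b.
- pocket_3 (a point): Centre of the floor of pocket 3 of the turntable (the floor is 30 mm above the bench, 82 mm from the axis; a collar of 60.6 mm inner and 66.4 mm outer diameter stands 5 mm above it). The pockets are 72 degrees apart, numbered anticlockwise seen from above. It holds dish_c.
- pocket_4 (a point): Centre of the floor of pocket 4 of the turntable (the floor is 30 mm above the bench, 82 mm from the axis; a collar of 60.6 mm inner and 66.4 mm outer diameter stands 5 mm above it). The pockets are 72 degrees apart, numbered anticlockwise seen from above. It holds dish_d.
- dish_next: The dish to move, in the pocket next to the empty one going clockwise seen from above: a round clear lidded petri dish, 58 mm diameter (rigid, 57.6 mm) and 15 mm high, about 20 g; origin at the centre of its underside, z up; its yaw means nothing. At the start it stands at least 45 degrees away from the middle of the opening, anywhere round.
- dish_b: Stays in pocket 2: a round clear lidded petri dish, 58 mm diameter (rigid, 57.6 mm) and 15 mm high, about 20 g; origin at the centre of its underside, z up; its yaw means nothing.
- dish_c: Stays in pocket 3: a round clear lidded petri dish, 58 mm diameter (rigid, 57.6 mm) and 15 mm high, about 20 g; origin at the centre of its underside, z up; its yaw means nothing.
- dish_d: Stays in pocket 4: a round clear lidded petri dish, 58 mm diameter (rigid, 57.6 mm) and 15 mm high, about 20 g; origin at the centre of its underside, z up; its yaw means nothing.
- shaker: Bench shaker, fixed: a cream box 140 x 124 mm with a black knob and a rocker switch on its front (-x side); origin at bench level under it, 4 mm beyond the seat's centre, z up. A flat plate of 124 mm (x) by 116 mm (y) lies on top, its upper face, with the seat, 70 mm above the bench.
- seat (a point): Centre of the floor of the round seat on the shaker's plate, 70 mm above the bench; z up, x axis level and pointing to the claw, which is on the shaker's front side (so roughly toward the robot). A steel rim, 60.6 mm inner and 70 mm outer diameter, stands 5 mm above the floor all round.
- claw (a point): Middle of the inner edge of the steel claw's lip, 18 mm above the seat's floor, 25.5 mm from its centre along +x. The fixed claw spans 32 degrees either side of the x axis: its lip (underside 18 mm, top 20.5 mm above the floor) juts inward from a back at radius 30.8 to 34 mm. A level dish cannot get under the lip over the rim; tilted, lip-side edge down, it can.
- beaker: Bystander, glass beaker, 74 mm diameter, 91 mm high; origin at the centre of its underside.
- timer: Bystander, flat white bench timer 60 x 66 x 19 mm; origin at the centre of its underside.
- forceps: Bystander, steel forceps 130 mm long, 9 mm high, lying; origin at the centre of its underside.

How it is judged:
On the way:
1. the dish next to the empty pocket, still in its pocket, stands in the opening (within 29 degrees of its middle, so wholly uncovered) (x of dish_next in the frame of housing below -0.069 m and y of dish_next in the frame of housing between -0.04 and 0.04 m and horizontal distance between dish_next and pocket_0 below 0.004 m), for 0.2 s.
At the end, for the whole second after the job is handed in: The dish lies lid up and flat (within 0.04 rad) on the floor of the shaker's seat (height within 2.5 mm, centre within 3.5 mm), under the claw, at rest; the other three dishes lie flat in their own pockets (centre within 4 mm, tilt under 0.06 rad) (horizontal distance between dish_next and seat below 0.0035 m and z of dish_next in the frame of seat between -0.0025 and 0.0025 m and angle between dish_next's own z axis and vertical below 0.04 rad and linear speed of dish_next below 0.01 m/s and horizontal distance between dish_b and pocket_2 below 0.004 m and z of each of dish_b, dish_c, dish_d in the frame of housing below 0.034 m and angle between each of dish_b, dish_c, dish_d's own z axis and vertical below 0.06 rad and horizontal distance between dish_c and pocket_3 below 0.004 m and horizontal distance between dish_d and pocket_4 below 0.004 m); the robot touches nothing.
It fails at once if the dish is tipped by more than 45 degrees (angle between dish_next's own z axis and vertical above 0.785 rad).
It fails at once if a bystander (beaker, timer or forceps) is shifted by more than 3 cm (distance of any of beaker, timer, forceps from where it was at the start of the episode above 0.03 m).
It also fails if it takes over 61 s, if anything falls off the work surface, if the arm or the gripper's body presses on something with over 40 N, if the wrist force passes 120 N, or if a joint passes its speed limit or range.

### The arm

A 6-joint arm with a two-finger parallel gripper is mounted at the origin on a cart in front of the work surface, level with it; the furniture and walls round the work are solid. World frame = base frame: x ahead of the robot, y to its left, z up, the work surface at z = 0. Lengths are in m, angles in rad, forces in N, time in s.
With the tool pointing down it reaches from about 0.3 to 0.85 m from the base axis. Payload 5.4 kg.
Tool frame: the origin (TCP) lies at the very end of the fingers, on their centre line; the grasp point (between the pads) lies arm.grip_point_offset behind it (arm.grip_point_offset is the distance from the TCP to the grasp point, in m); z points along the fingers, y is the line along which they close (so a half turn about z gives the same grasp; the last joint's range is limited). The gripper opens to 85 mm and grips with 20 to 120 N. Pads are 22 mm wide; open, the fingers measure 114 mm over their backs; the gripper's body (76 mm by 85 mm) begins 54 mm behind the grasp point. The pads swing forward as they close: fully open they stand 13 mm farther back than shut.
Start: joints at [-1.43, 0.158, 1.597, -0, 1.386, -0.21], TCP at [0.198, -0.54, 0.231] pointing down, gripper open.
Joint ranges: [-2.91, 2.91], [-0.94, 2.29], [0.18, 2.7], [-1.29, 4.43], [0.17, 2.64], [-3, 3]. Speed limits (rad/s): [2.57, 2.57, 3.14, 3.14, 3.14, 3.14].

### API

Orientations are given as [roll, pitch, yaw] about the fixed x, y, z axes, in that order (R = Rz(yaw) Ry(pitch) Rx(roll)).
In Python, from bench import arm gives the robot as it stands. The module is installed in compiled form; this text tells all that it offers.
- The arm moves only by the shell command python3 -m pendant 'ROWS' [FORCE]. ROWS is JSON, a list of rows, each an object with "travel": the shift along the tool's x, y, z in cm, a list of three; "twist": the turn about the tool's z in rad; "hand": the finger opening in cm, from 0 to 8.54. A call has 1 to 5 rows; each row shifts and turns the commanded pose from where the row before left it, along the tool's axes as they then stand; what a row does not reach is not made up. A row lasts 1/10 s, in which the tool goes at most 50 mm and 8.59 degrees, less where a joint would pass 70% of its speed; a pose out of reach is approached as far as the arm can. A call with a gripper value outside its range is refused whole. The fingers move at their own pace and stop on an object; FORCE is the grip in N (left out, the last holds). Time passes only in rows, so rows that do not move let the fingers close. It gives the time, the measured TCP pose, the force, the opening and the grip force at its end, in the units of the state.
- arm.observe(): the state, without advancing time (a new reading comes with each control period).
- arm.get_image(name): name is "scene" or "top" or "wrist"; returns a dict with "img" (384x512x3 uint8, blue, green, red), "fx", "fy", "cx", "cy" (pixels), "rvec" (rotation vector, rad) and "tvec" (3), from world to camera coordinates, as OpenCV has them; the wrist camera has in their place "T_tool_cam" (4x4, takes a point from camera to tool coordinates, whose origin is the TCP and whose axes are the flange's). Camera axes: x right, y down, z forward; pixel columns grow to the right and rows downward; lengths in m; the calibration is good to about 2 mm. A picture is of the moment at which its call begins: read the wrist's pose just before it. There is no depth.
- arm.sign_off(): hands the job in; it is judged then, once.
The state is a dict: "clock": time; "joints": joint angles; "qvel": joint speeds; "joint_efforts": joint torques, N m; "tcp_pos": TCP position; "orientation": TCP orientation; "force": force on the tool from outside, world axes, zero at the start; "moment": the same for the moment, N m; "gripper_width": opening from 0.0 (shut) to 1.0 (fully open); "gripper_force": force on a finger pad.
Only numpy, scipy, OpenCV 4.12 (cv2) and the standard library are available. Lean on these libraries where they do the work, as an engineer would, in place of code of your own. Each camera call takes 0.05 s, during which the arm holds its last target. There are 200 camera calls.

## Working session

There is one attempt and no reset: what is moved stays moved. The work goes in short steps, Python scripts to look and compute and a shell command to move; the robot and the scene stay as the last step left them, time stands still between calls to the robot, and variables do not carry over. Pictures are saved under pics/ and viewed, at most 10 in all, crops included, and the job is handed in when it is done.

```bash
mkdir -p pics; ls; cat > h.py <<'E'
import numpy as np, cv2
from bench import arm
from scipy.spatial.transform import Rotation as R
def cam(name):
    s=arm.observe(); d=arm.get_image(name)
    K=np.array([[d['fx'],0,d['cx']],[0,d['fy'],d['cy']],[0,0,1]])
    if name=='wrist':
        T=np.eye(4);T[:3,:3]=R.from_euler('xyz',s['orientation']).as_matrix();T[:3,3]=s['tcp_pos']
        M=T@np.array(d['T_tool_cam']);Rc=M[:3,:3];c=M[:3,3]
    else:
        Rw=cv2.Rodrigues(np.array(d['rvec'],float))[0];Rc=Rw.T;c=-Rc@np.array(d['tvec'],float).ravel()
    return d['img'],K,Rc,c
def ray(K,Rc,uv):
    return Rc@np.linalg.inv(K)@np.array([uv[0],uv[1],1.])
def onz(K,Rc,c,uv,z):
    r=ray(K,Rc,uv);return c+r*(z-c[2])/r[2]
def proj(K,Rc,c,p):
    q=K@(Rc.T@(np.array(p,float)-c));return q[:2]/q[2]
def tri(obs):
    A=np.zeros((3,3));b=np.zeros(3)
    for K,Rc,c,uv in obs:
        r=ray(K,Rc,uv);r/=np.linalg.norm(r);P=np.eye(3)-np.outer(r,r);A+=P;b+=P@c
    return np.linalg.solve(A,b)
E
python3 - <<'E'
from h import *
for n in ('scene','top'):
    i,K,Rc,c=cam(n);cv2.imwrite(f'pics/{n}0.png',cv2.resize(i,(800,600),interpolation=cv2.INTER_CUBIC));cv2.imwrite(f'pics/{n}_raw.png',i)
    print(n,c,K[0,0],Rc[:,2]); np.savez(f'{n}.npz',K=K,Rc=Rc,c=c)
s=arm.observe();print(s,arm.grip_point_offset)
d=arm.get_image('wrist');print(d['T_tool_cam'])
E
```

```text
pics
scene [-0.15431829  0.61989228  0.818284  ] 353.3018058637937 [ 0.56974164 -0.54662484 -0.61367398]
top [ 0.39101717 -0.02239983  1.40559956] 459.5329680340444 [ 0.08794288 -0.01192569 -0.99605413]
{'clock': 0.1, 'joints': array([-1.43012086e+00,  1.59046870e-01,  1.59810600e+00, -8.59117133e-06,
        1.38618119e+00, -2.10098151e-01]), 'qvel': array([-0.00163376, -0.00078806, -0.00102374, -0.0002898 ,  0.00130395,
        0.00017758]), 'joint_efforts': array([-2.31542060e-05, -3.96995080e+01, -3.32335067e+01, -2.23938014e-04,
        4.30484943e-03,  7.96410319e-06]), 'tcp_pos': array([ 0.1974855 , -0.5394492 ,  0.23038132]), 'orientation': array([-3.13988778e+00, -3.54923981e-04,  3.50774898e-01]), 'force': array([-1.10328224,  0.42191871, -0.4463421 ]), 'moment': array([-0.00425164,  0.00049064, -0.00202966]), 'gripper_force': 0.0, 'gripper_width': 0.9998661066586105} 0.0187
[[-7.42103791e-04 -9.60194748e-01 -2.79330442e-01  7.17739440e-02]
 [ 9.99999093e-01 -1.02650929e-03  8.71891038e-04  2.15673897e-04]
 [-1.12392049e-03 -2.79329542e-01  9.60194639e-01 -1.42498274e-01]
 [ 0.00000000e+00  0.00000000e+00  0.00000000e+00  1.00000000e+00]]
```

View pics/scene0.png

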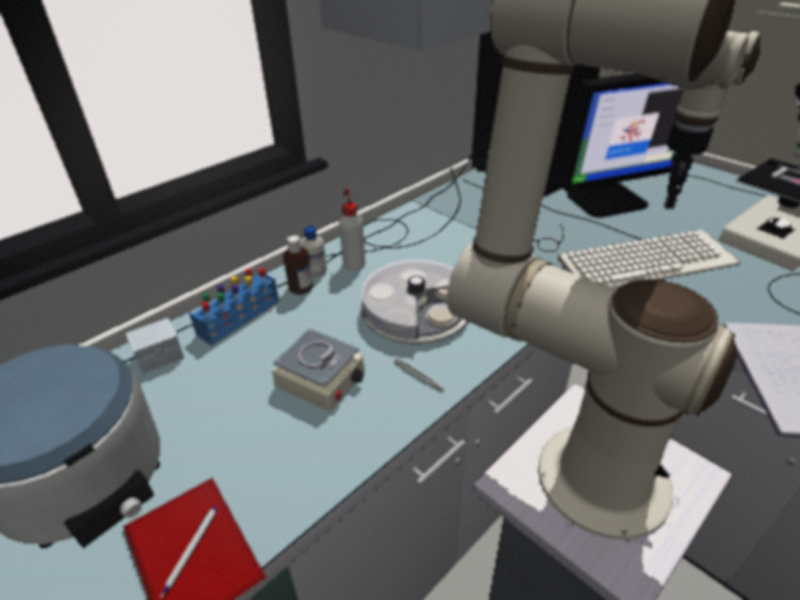

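View pics/top0.png

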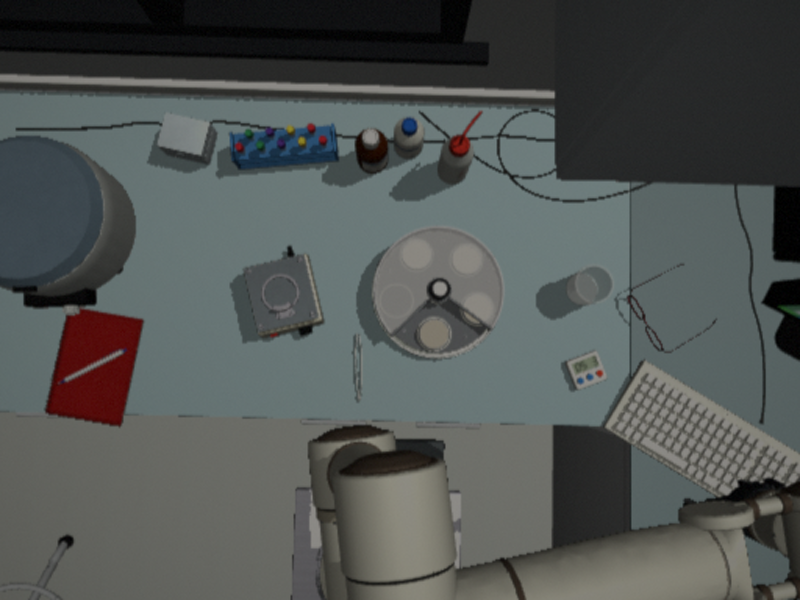

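The scene view shows the carousel (415,290), the shaker (318,360) and the forceps on the bench. In the top view (800 px, world +x up, +y left):
- **Carousel:** the knob is at about (438,289). The cover's opening faces down, with edges ending near (395,332) and (490,328).
- **Pockets:** the empty one is at about (397,300). Going clockwise, the next dish is at about (417,252).
- **Shaker:** the seat is at about (280,292), with the claw on its lower side.

Next I'll get coarse positions.

```bash
python3 - <<'E'
from h import *
t=np.load('top.npz');s=np.load('scene.npz');f=.64
T=(t['K'],t['Rc'],t['c']);S=(s['K'],s['Rc'],s['c'])
def P(u,v,z):return np.round(onz(*T,(u*f,v*f),z),3)
print('knob',P(438.5,289,.087),'dish',P(417,252,.045),'empty',P(397,300,.035))
print('seat',P(280,292,.075),'edges',P(390,336,.058),P(490,328,.058))
print('tri knob',tri([T+((438.5*f,289*f),),S+((416*f,281*f),)]),'tri seat',tri([T+((280*f,292*f),),S+((316*f,352*f),)]))
b=P(588,270,.091);print('beaker top',b,'timer',P(586,370,.019),'forceps',P(357,370,.005))
E
```

```text
knob [ 0.53  -0.102  0.087] dish [ 0.605 -0.061  0.045] empty [ 0.512 -0.026  0.035]
seat [0.518 0.192 0.075] edges [ 0.442 -0.014  0.058] [ 0.462 -0.202  0.058]
tri knob [ 0.53013635 -0.1012774   0.08870406] tri seat [0.51789144 0.19185938 0.07938902]
beaker top [ 0.572 -0.378  0.091] timer [ 0.388 -0.394  0.019] forceps [0.377 0.048 0.005]
```

```bash
python3 -m pendant '[{"travel":[3.9,-2.5,0]},{"travel":[3.9,-2.5,0]},{"travel":[3.9,-2.5,0]},{"travel":[3.9,-2.5,0]},{"travel":[3.9,-2.5,0]}]' 
python3 -m pendant '[{"travel":[3.9,-2.5,0]},{"travel":[3.9,-2.5,0]},{"travel":[3.9,-2.5,0]},{"travel":[3.9,-2.5,0]},{"travel":[3.9,-2.5,0]}]'
python3 -m pendant '[{"travel":[3.9,-2.5,0]},{"travel":[3.4,-2.2,0]},{},{}]'
python3 - <<'E'
from h import *
s=arm.observe();print(s['tcp_pos'],s['orientation'],s['clock'])
i,K,Rc,c=cam('wrist');cv2.imwrite('pics/w1.png',i);np.savez('w1.npz',K=K,Rc=Rc,c=c);print(K[0,0],c)
E
```

```text
[ 0.19749372 -0.53950867  0.23051491] [-3.14011516e+00 -3.10347929e-04  3.50754131e-01] 0.15
274.39178813608095 [ 0.26500254 -0.51526214  0.37303496]validation failed for argument at $[0]...
validation failed for argument at $[0]...
validation failed for argument at $[0]...
```

View pics/w1.png

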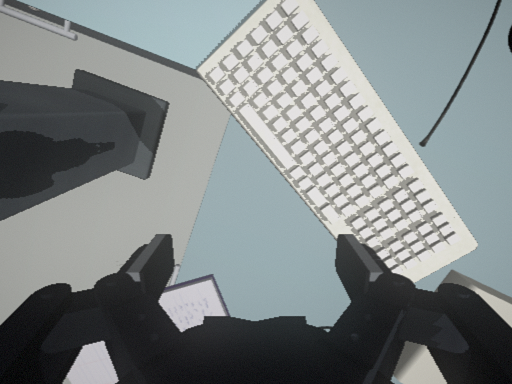

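The rows were refused because they need all three keys, so the arm hasn't moved. The picture still shows the start: keyboard ahead, with the fingers in the lower corners at about (155,260) and (355,260). I'll resend with full rows.

```bash
python3 -m pendant '[{"travel":[3.9,-2.5,0],"twist":0,"hand":8.5},{"travel":[3.9,-2.5,0],"twist":0,"hand":8.5},{"travel":[3.9,-2.5,0],"twist":0,"hand":8.5},{"travel":[3.9,-2.5,0],"twist":0,"hand":8.5},{"travel":[3.9,-2.5,0],"twist":0,"hand":8.5}]' 
python3 -m pendant '[{"travel":[3.9,-2.5,0],"twist":0,"hand":8.5},{"travel":[3.9,-2.5,0],"twist":0,"hand":8.5},{"travel":[3.9,-2.5,0],"twist":0,"hand":8.5},{"travel":[3.9,-2.5,0],"twist":0,"hand":8.5},{"travel":[3.9,-2.5,0],"twist":0,"hand":8.5}]'
python3 -m pendant '[{"travel":[3.9,-2.5,0],"twist":0,"hand":8.5},{"travel":[3.4,-2.2,0],"twist":0,"hand":8.5},{"travel":[0,0,0],"twist":0,"hand":8.5},{"travel":[0,0,0],"twist":0,"hand":8.5}]'
python3 - <<'E'
from h import *
s=arm.observe();print(s['tcp_pos'],s['orientation'],s['clock'])
i,K,Rc,c=cam('wrist');cv2.imwrite('pics/w2.png',i);np.savez('w2.npz',K=K,Rc=Rc,c=c)
E
```

```text
clock: 0.7
tcp_pos: [0.3385, -0.3539, 0.2312]
orientation: [3.142, -0.0, 0.35]
force: [1.1, 0.1, -0.1]
gripper_width: 0.993
gripper_force: 0.0
clock: 1.2
tcp_pos: [0.4787, -0.1694, 0.2313]
orientation: [3.141, -0.0, 0.351]
force: [0.7, -0.4, -0.0]
gripper_width: 0.993
gripper_force: 0.0
clock: 1.6
tcp_pos: [0.5303, -0.1013, 0.2309]
orientation: [-3.141, 0.001, 0.353]
force: [0.3, 0.7, -0.0]
gripper_width: 0.999
gripper_force: 0.0
[ 0.53029433 -0.10133443  0.23092311] [-3.14139966e+00  9.32726823e-04  3.52785638e-01] 1.6
```

View pics/w2.png

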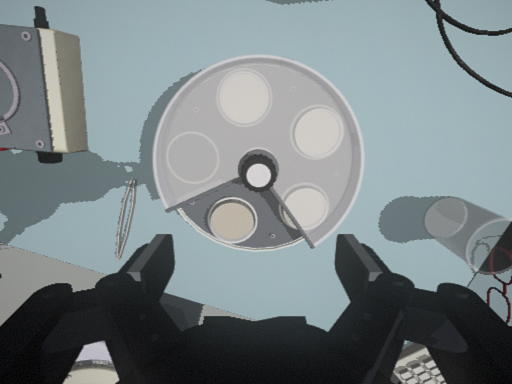

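The wrist view shows the knob cap at (259,175) and the empty pocket at (192,157). dish_next is at (244,97), the dish in the opening at (232,219), and the cover's edge ends at about (168,209) and (312,245).

```bash
python3 - <<'E'
from h import *
w=np.load('w2.npz');W=(w['K'],w['Rc'],w['c']);i=cv2.imread('pics/w2.png');h=cv2.cvtColor(i,cv2.COLOR_BGR2HSV)
t=np.load('top.npz');T=(t['K'],t['Rc'],t['c'])
def blob(uv,m,r=20):
    n,l,st,ce=cv2.connectedComponentsWithStats(m);k=l[uv[1],uv[0]];return ce[k],st[k,4]
g=i.min(2)
for n,uv in dict(knob=(259,175),dn=(244,97),d2=(318,132),d3=(304,206)).items():
    print(n,i[uv[1],uv[0]],blob(uv,((g>(i[uv[1],uv[0]].min()-14))).astype(np.uint8)))
tr=cv2.imread('pics/top_raw.png');
m=np.zeros(tr.shape[:2],np.uint8);m[178:193,272:290]=(tr.min(2)>170)[178:193,272:290];n,l,st,ce=cv2.connectedComponentsWithStats(m);print(st,ce)
k=blob((259,175),(g>195).astype(np.uint8))[0]
kw=onz(*W,k,.087);print('knob',k,kw)
for q in ce[1:]:print('tri',tri([T+(q,),W+(k,)]))
for n,uv,z in (('dn',(244,97),.045),('d2',(318,132),.045),('d3',(304.5,206),.045),('d4',(232,219.5),.045),('empty',(192,157.5),.035),('e1',(168,210),.058),('e2',(312,246),.058)):
    p=onz(*W,uv,z)-kw;print(n,p[:2],np.hypot(*p[:2]),np.degrees(np.arctan2(p[1],p[0])))
E
```

```text
knob [208 208 211] (array([258.12039312, 174.91400491]), np.int32(407))
dn [198 203 207] (array([243.64484848,  96.94585859]), np.int32(2475))
d2 [199 205 208] (array([317.91389799, 132.1586336 ]), np.int32(2137))
d3 [198 202 206] (array([307.62960289, 205.7133574 ]), np.int32(1385))
[[     0      0    512    384 196608]] [[255.5 191.5]]
knob [258.09359606 174.92118227] [ 0.53511218 -0.1044378   0.087     ]
dn [0.07048396 0.04264359] 0.08237999852398506 31.174408069410276
d2 [ 0.06367242 -0.05214507] 0.08229997400934179 -39.316052301792205
d3 [-0.02689204 -0.07354623] 0.07830855851612673 -110.08484409632042
d4 [-0.07610656  0.00694519] 0.07642279355623394 174.7858513302477
empty [-0.01886358  0.07986136] 0.08205895566427689 103.28991253364211
e1 [-0.08574477  0.0854147 ] 0.12102824916605667 135.11049151256535
e2 [-0.06992943 -0.09980546] 0.12186572366866155 -125.01728793920836
```

```bash
python3 -m pendant '[{"travel":[0.4,0.45,4],"twist":0,"hand":8.5},{"travel":[0,0,4],"twist":0,"hand":8.5},{"travel":[0,0,0],"twist":0,"hand":8.5},{"travel":[0,0,0],"twist":0,"hand":8.5}]' 
python3 - <<'E'
from h import *
s=arm.observe();print(s['tcp_pos'],s['orientation'],s['clock'])
i,K,Rc,c=cam('wrist');cv2.imwrite('pics/w3.png',i);np.savez('w3.npz',K=K,Rc=Rc,c=c)
W=(K,Rc,c);u=proj(*W,(.535,-.104,.087)).astype(int);print(u)
m=(i.min(2)>185).astype(np.uint8);n,l,st,ce=cv2.connectedComponentsWithStats(m);k=l[u[1],u[0]];print(st[k],ce[k],onz(*W,ce[k],.087))
w=np.load('w2.npz');print(tri([W+(ce[k],),(w['K'],w['Rc'],w['c'],(258.1,174.9))]))
E
```

```text
clock: 2.05
tcp_pos: [0.5349, -0.1057, 0.1516]
orientation: [-3.141, 0.001, 0.349]
force: [0.1, -1.2, 0.4]
gripper_width: 0.996
gripper_force: 0.0
[ 0.53491934 -0.10569994  0.15157854] [-3.14085902e+00  1.03364597e-03  3.49119518e-01] 2.05
[251 201]
[     0      0    512    384 182747] [253.78054359 194.62228108] [ 0.54093612 -0.10348567  0.087     ]
[ 0.51896178 -0.11146914  0.0132084 ]
```

```bash
python3 - <<'E'
from h import *
i=cv2.imread('pics/w3.png');W=np.load('w3.npz');W=(W['K'],W['Rc'],W['c'])
g=i.min(2);print(g[150:230:5,251],g[195,200:300:5])
b=(i.max(2)<60).astype(np.uint8);b[235:]=0;n,l,st,ce=cv2.connectedComponentsWithStats(b)
for k in range(1,n):
    if st[k,4]>150:print('dark',st[k],ce[k])
for th in (150,170,190,200):
    m=(g>th).astype(np.uint8);n,l,st,ce=cv2.connectedComponentsWithStats(m)
    for k in range(1,n):
        if 150<st[k,4]<6000 and np.hypot(*(ce[k]-[251,201]))<40:print(th,st[k],ce[k],onz(*W,ce[k],.087))
E
```

```text
[176 174 179 161 117  58  62  63 209 208 139 140 137 138  58 111] [175 175 174 174 174 170  60  56 140 145 207 208 206 211  63  62 173 174
 174 172]
dark [485   0  27  55 389] [497.91002571  25.69922879]
dark [229 194  31  29 185] [238.25405405 210.24864865]
150 [239 187  30  30 474] [257.20886076 199.6371308 ] [ 0.53793465 -0.10747465  0.087     ]
170 [240 187  29  30 438] [257.64383562 199.58675799] [ 0.53809236 -0.10778529  0.087     ]
190 [240 187  29  30 422] [257.45734597 199.42180095] [ 0.53817157 -0.10759825  0.087     ]
200 [240 187  28  30 406] [257.28078818 199.50985222] [ 0.53805436 -0.10749169  0.087     ]
```

View pics/w3.png

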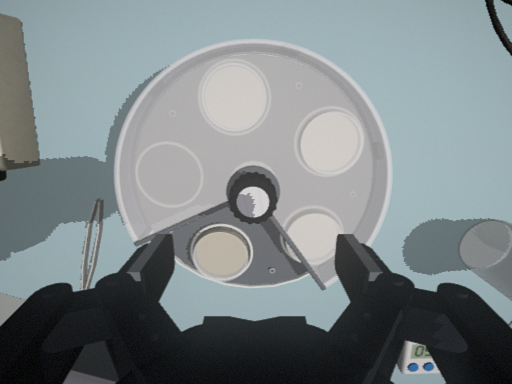

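The knob appears at (252,197) with a half-shaded cap. Two heights of view put its axis at about (0.536,-0.104) and 0.087 high, so I'll descend and grip it.

```bash
python3 -m pendant '[{"travel":[0.1,-0.1,3],"twist":0,"hand":8.5},{"travel":[0,0,3],"twist":0,"hand":8.5},{"travel":[0,0,3],"twist":0,"hand":8.5},{"travel":[0,0,0],"twist":0,"hand":8.5},{"travel":[0,0,0],"twist":0,"hand":3.6}]' 30
python3 -m pendant '[{"travel":[0,0,0],"twist":0,"hand":3.6},{"travel":[0,0,0],"twist":0,"hand":3.6},{"travel":[0,0,0],"twist":0,"hand":3.6},{"travel":[0,0,0],"twist":0,"hand":3.6},{"travel":[0,0,0],"twist":0,"hand":3.6}]' 30
```

```text
clock: 2.6
tcp_pos: [0.5376, -0.1044, 0.0636]
orientation: [3.14, -0.002, 0.35]
force: [0.3, -0.2, -0.5]
gripper_width: 0.851
gripper_force: 0.0
clock: 3.1
tcp_pos: [0.5375, -0.1032, 0.0638]
orientation: [3.141, -0.002, 0.351]
force: [-1.9, 3.2, 8.9]
gripper_width: 0.454
gripper_force: 30.0
```

```bash
python3 -m pendant '[{"travel":[0,0,-0.2],"twist":-0.145,"hand":3.6},{"travel":[0,0,0],"twist":-0.145,"hand":3.6},{"travel":[0,0,0],"twist":-0.145,"hand":3.6},{"travel":[0,0,0],"twist":-0.145,"hand":3.6},{"travel":[0,0,0],"twist":-0.145,"hand":3.6}]' 30
python3 -m pendant '[{"travel":[0,0,0],"twist":-0.145,"hand":3.6},{"travel":[0,0,0],"twist":-0.145,"hand":3.6},{"travel":[0,0,0],"twist":-0.145,"hand":3.6},{"travel":[0,0,0],"twist":-0.145,"hand":3.6},{"travel":[0,0,0],"twist":-0.145,"hand":3.6}]' 30
```

```text
clock: 3.6
tcp_pos: [0.5358, -0.1013, 0.0639]
orientation: [-3.139, -0.003, 1.081]
force: [-3.7, 9.7, 3.5]
gripper_width: 0.455
gripper_force: 33.7
clock: 4.1
tcp_pos: [0.5334, -0.101, 0.0639]
orientation: [-3.136, -0.006, 1.807]
force: [-14.1, 8.1, 12.0]
gripper_width: 0.455
gripper_force: 34.6
```

```bash
python3 -m pendant '[{"travel":[0.35,-0.2,0],"twist":-0.145,"hand":3.6},{"travel":[0,0,0],"twist":-0.145,"hand":3.6},{"travel":[0,0,0],"twist":-0.145,"hand":3.6},{"travel":[0,0,0],"twist":-0.145,"hand":3.6},{"travel":[0,0,0],"twist":-0.145,"hand":3.6}]' 30
python3 -m pendant '[{"travel":[0,0,0],"twist":-0.145,"hand":3.6},{"travel":[0,0,0],"twist":-0.145,"hand":3.6},{"travel":[0,0,0],"twist":-0.145,"hand":3.6},{"travel":[0,0,0],"twist":-0.076,"hand":3.6},{"travel":[0,0,0],"twist":0,"hand":3.6}]' 30
```

```text
clock: 4.6
tcp_pos: [0.5314, -0.1023, 0.0639]
orientation: [-3.136, -0.003, 2.532]
force: [-12.2, -8.1, 4.4]
gripper_width: 0.456
gripper_force: 33.9
clock: 5.1
tcp_pos: [0.5307, -0.1039, 0.0639]
orientation: [-3.136, -0.006, 3.039]
force: [-12.7, -13.7, 4.6]
gripper_width: 0.456
gripper_force: 33.9
```

```bash
python3 -m pendant '[{"travel":[0,0,0],"twist":0,"hand":8.5},{"travel":[0,0,0],"twist":0,"hand":8.5},{"travel":[0,0,-2],"twist":0,"hand":8.5},{"travel":[0,0,-4],"twist":0,"hand":8.5},{"travel":[0,0,-4],"twist":0,"hand":8.5}]' 30
python3 -m pendant '[{"travel":[4,0,0],"twist":0,"hand":8.5},{"travel":[4,0,0],"twist":0,"hand":8.5},{"travel":[0,0,0],"twist":0,"hand":8.5},{"travel":[0,0,0],"twist":0,"hand":8.5}]' 30
python3 - <<'E'
from h import *
s=arm.observe();print(s['tcp_pos'],s['orientation'],s['clock'])
i,K,Rc,c=cam('wrist');cv2.imwrite('pics/w4.png',i);np.savez('w4.npz',K=K,Rc=Rc,c=c)
E
```

```text
clock: 5.6
tcp_pos: [0.5332, -0.1, 0.1645]
orientation: [3.141, -0.001, 3.037]
force: [0.9, -1.1, 0.1]
gripper_width: 0.997
gripper_force: 0.0
clock: 6.0
tcp_pos: [0.454, -0.092, 0.1639]
orientation: [-3.141, 0.002, 3.037]
force: [0.9, -0.5, 0.5]
gripper_width: 0.997
gripper_force: 0.0
[ 0.45397528 -0.09196859  0.1639335 ] [-3.14128097e+00  1.87954534e-03  3.03681637e+00] 6.0
```

View pics/w4.png

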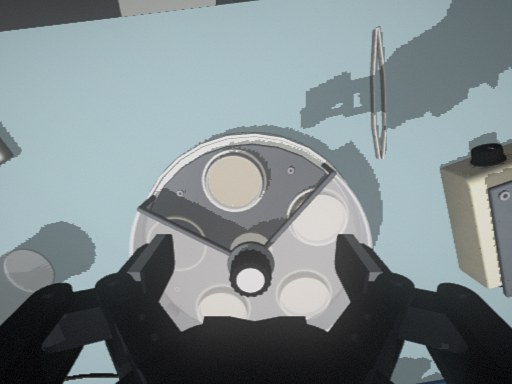

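The dish now stands in the opening at (234,180). The empty pocket is beside it at (178,240), anticlockwise as seen from above, and the forceps lie clear at (378,90).

```bash
cat >> h.py <<'E'
def disc(i,seed,r):
    """brown disc blob round seed: fit ellipse"""
    h=cv2.cvtColor(i,cv2.COLOR_BGR2Lab).astype(int)
    m=(np.abs(h-h[seed[1],seed[0]])<=[14,5,7]).all(2).astype(np.uint8)
    n,l,st,ce=cv2.connectedComponentsWithStats(m);k=l[seed[1],seed[0]]
    cs,_=cv2.findContours((l==k).astype(np.uint8),cv2.RETR_EXTERNAL,cv2.CHAIN_APPROX_NONE)
    return cv2.fitEllipse(cv2.convexHull(max(cs,key=len)))
E
python3 - <<'E'
from h import *
i=cv2.imread('pics/w4.png');w=np.load('w4.npz');W=(w['K'],w['Rc'],w['c'])
e=disc(i,(234,180),0);print(e)
for z in (.03,.035,.045):print(z,onz(*W,e[0],z), e[1][0]/W[0][0,0]*(W[2][2]-z))
print(i[150:215:2,234].min(1), i[180,195:275:2].min(1))
a=onz(*W,(148,207),.058);b=onz(*W,(333,172),.058);print(a,b)
for ax in ((.532,-.102),(.535,-.104)):
  for p in (a,b,onz(*W,e[0],.037)):d=p[:2]-ax;print(np.hypot(*d),np.degrees(np.arctan2(d[1],d[0]))%360)
E
```

```text
((233.37962341308594, 183.22142028808594), (53.35305404663086, 59.66061019897461), 104.13007354736328)
0.03 [ 0.4566459  -0.11436648  0.03      ] 0.053723653073401
0.035 [ 0.4553267  -0.11382467  0.035     ] 0.052751447337780165
0.045 [ 0.4526883  -0.11274106  0.045     ] 0.050807035866538494
[150 107  99 186 179 182 180 178 182 180 179 180 181 179 179 181 180 181
 182 178 178 180 180 178 178 177 179 180 176 176 219 136 129] [133 134 133 156 212 157 185 180 180 179 179 178 178 179 178 179 180 182
 182 181 181 180 178 181 179 179 180 179 178 181 179 179 182 185 106 150
  96 123 125 127]
[ 0.46417223 -0.19610317  0.058     ] [ 0.44825959 -0.01815845  0.058     ]
0.11600005725101592 234.21665708261435
0.11849836108677417 134.96541959550117
0.07806878903261477 188.55094488874374
0.11618763792301579 232.4395478855875
0.12203552856333527 135.2984104570545
0.0807744384137071 186.83138694949724
```

```bash
python3 -m pendant '[{"travel":[0,-2,2],"twist":0,"hand":8.5},{"travel":[0,0,2],"twist":-0.1,"hand":8.5},{"travel":[0,0,0],"twist":-0.08,"hand":8.5},{"travel":[0,0,0],"twist":0,"hand":8.5},{"travel":[0,0,0],"twist":0,"hand":8.5}]' 30
python3 - <<'E'
from h import *
s=arm.observe();print(s['tcp_pos'],s['orientation'],s['clock'])
i,K,Rc,c=cam('wrist');cv2.imwrite('pics/w5.png',i);np.savez('w5.npz',K=K,Rc=Rc,c=c);W=(K,Rc,c)
u=proj(*W,(.451,-.112,.04));print(u);u=u.astype(int)
print(disc(i,u,0));w=np.load('w4.npz')
e=disc(i,u,0)
print(tri([W+(e[0],),(w['K'],w['Rc'],w['c'],(234,181.7))]))
for z in (.035,.045):print(onz(*W,e[0],z))
cv2.imwrite('pics/c5.png',cv2.resize(i[100:300,150:400],None,fx=3,fy=3))
E
```

```text
clock: 6.55
tcp_pos: [0.4532, -0.1125, 0.1241]
orientation: [-3.141, 0.002, -3.068]
force: [-0.1, -0.4, 0.3]
gripper_width: 0.993
gripper_force: 0.0
[ 0.4531761  -0.11254226  0.12405334] [-3.14078911e+00  1.56169402e-03 -3.06800129e+00] 6.55
[255.47227805 190.57658401]
((254.27622985839844, 190.86660766601562), (57.660552978515625, 60.97409439086914), 89.29898071289062)
[ 0.45379712 -0.11301217  0.03331175]
[ 0.45284991 -0.11290717  0.035     ]
[ 0.44982244 -0.11311144  0.045     ]
```

View pics/c5.png

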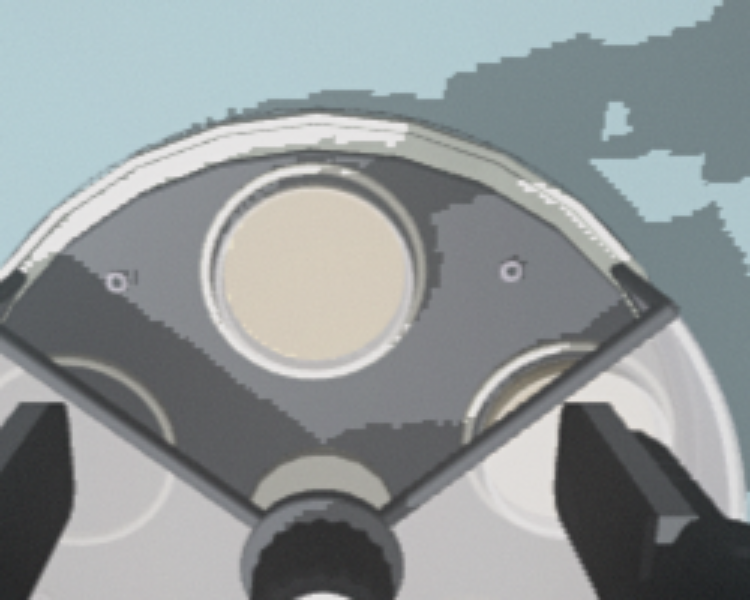

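The dish is central in the opening, with the agar disc centre at (254,191). Triangulated it is at (0.4535,-0.113), with the agar at about 0.033, and the tool is already above it. Both fingers clear the cover's edges.

```bash
python3 -m pendant '[{"travel":[0,0,3],"twist":0,"hand":8.0},{"travel":[0,0,3],"twist":0,"hand":8.0},{"travel":[0,0,2],"twist":0,"hand":8.0},{"travel":[0,0,1.2],"twist":0,"hand":8.0},{"travel":[0,0,0],"twist":0,"hand":8.0}]' 25
python3 -m pendant '[{"travel":[0,0,0],"twist":0,"hand":5.4},{"travel":[0,0,0],"twist":0,"hand":5.4},{"travel":[0,0,0],"twist":0,"hand":5.4},{"travel":[0,0,0],"twist":0,"hand":5.4},{"travel":[0,0,0],"twist":0,"hand":5.4}]' 25
```

```text
clock: 7.1
tcp_pos: [0.4512, -0.1116, 0.0303]
orientation: [3.14, -0.002, -3.067]
force: [-1.0, 0.4, -0.7]
gripper_width: 0.937
gripper_force: 0.0
clock: 7.6
tcp_pos: [0.4531, -0.1128, 0.033]
orientation: [-3.14, 0.003, -3.066]
force: [-1.3, -0.2, 6.7]
gripper_width: 0.659
gripper_force: 26.6
```

```bash
python3 -m pendant '[{"travel":[0,0,-1],"twist":0,"hand":5.4},{"travel":[0,0,-3],"twist":0,"hand":5.4},{"travel":[0,0,-4],"twist":0,"hand":5.4},{"travel":[0,0,-4],"twist":0,"hand":5.4},{"travel":[0,0,-4],"twist":0,"hand":5.4}]' 25
python3 -m pendant '[{"travel":[-1.3,3,-1],"twist":0,"hand":5.4},{"travel":[-1.6,3.7,-1],"twist":0,"hand":5.4},{"travel":[-1.6,3.7,-1],"twist":0,"hand":5.4},{"travel":[-1.6,3.7,0],"twist":0,"hand":5.4},{"travel":[-1.6,3.7,0],"twist":0,"hand":5.4}]' 25
python3 -m pendant '[{"travel":[-1.6,3.7,0],"twist":0,"hand":5.4},{"travel":[-1.6,3.7,0],"twist":0,"hand":5.4},{"travel":[-1.6,3.7,0],"twist":0,"hand":5.4},{"travel":[0,0,0],"twist":0,"hand":5.4},{"travel":[0,0,0],"twist":0,"hand":5.4}]' 25
python3 - <<'E'
from h import *
s=arm.observe();print(s['tcp_pos'],s['orientation'],s['clock'])
i,K,Rc,c=cam('wrist');cv2.imwrite('pics/w6.png',i);np.savez('w6.npz',K=K,Rc=Rc,c=c)
E
```

```text
clock: 8.1
tcp_pos: [0.4516, -0.1119, 0.1938]
orientation: [-3.141, 0.001, -3.066]
force: [1.7, -0.5, -0.2]
gripper_width: 0.656
gripper_force: 26.8
clock: 8.6
tcp_pos: [0.5158, 0.0728, 0.2229]
orientation: [-3.141, 0.002, -3.066]
force: [0.4, -0.6, -0.6]
gripper_width: 0.659
gripper_force: 26.8
clock: 9.1
tcp_pos: [0.5546, 0.186, 0.2218]
orientation: [-3.141, 0.0, -3.065]
force: [0.1, 0.3, -1.2]
gripper_width: 0.654
gripper_force: 26.8
[0.55458244 0.18600473 0.22175211] [-3.14114370e+00  1.36468676e-04 -3.06472206e+00] 9.1
```

View pics/w6.png

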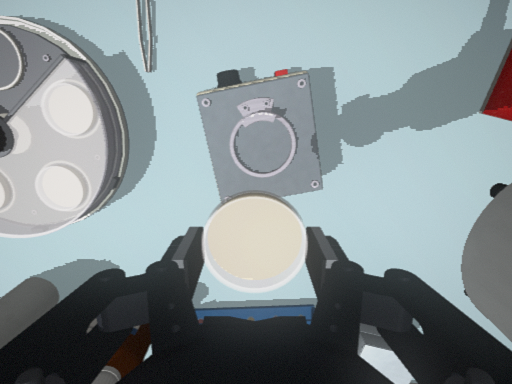

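The dish is held level at (254,242). The shaker's seat ring is at (263,145), with the claw at (256,104) on the robot side and the plate screws at (207,102), (302,82) and (314,184).

```bash
cat >> h.py <<'E'
def ring(i,guess,rng):
    """outer bright ring: radial max-gradient edge points, ellipse fit"""
    g=cv2.GaussianBlur(i.min(2),(3,3),0).astype(float);pts=[]
    for a in np.linspace(0,2*np.pi,120,endpoint=False):
        r=np.arange(*rng,.5);x=guess[0]+r*np.cos(a);y=guess[1]+r*np.sin(a)
        v=cv2.remap(g.astype(np.float32),x[None].astype(np.float32),y[None].astype(np.float32),cv2.INTER_LINEAR)[0]
        k=v.argmax()
        if v[k]>np.median(v)+25:pts.append((x[k],y[k]))
    p=np.array(pts,np.float32);e=cv2.fitEllipse(p)
    d=np.abs(np.hypot(*(p-e[0]).T)-np.mean(e[1])/2);p=p[d<2.5];return cv2.fitEllipse(p),len(p)
E
python3 - <<'E'
from h import *
i=cv2.imread('pics/w6.png');w=np.load('w6.npz');W=(w['K'],w['Rc'],w['c'])
e,n=ring(i,(263,145),(27,40));print(e,n)
for z in (.07,.075):print(z,onz(*W,e[0],z),np.mean(e[1])/W[0][0,0]*(W[2][2]-z))
p=[onz(*W,u,.07) for u in ((207,102),(302,82),(314.5,184.5))]
d=p[0]-p[1];print('front edge dir',np.degrees(np.arctan2(d[1],d[0])),np.linalg.norm(d)); d=p[1]-p[2];print('side dir',np.degrees(np.arctan2(d[1],d[0])))
c=onz(*W,(256,104),.09)-onz(*W,e[0],.075);print('claw dir',np.degrees(np.arctan2(c[1],c[0])))
E
```

```text
((262.04229736328125, 144.24575805664062), (61.64916229248047, 62.21823501586914), 74.05804443359375) 102
0.07 [0.52056894 0.19132405 0.07      ] 0.06641380360225464
0.075 [0.51995453 0.19114257 0.075     ] 0.06528524033374568
front edge dir -74.39295144666762 0.09813089688996764
side dir -165.48276377313493
claw dir -166.46671017138252
```

```bash
python3 -m pendant '[{"travel":[-2,1.75,1],"twist":0,"hand":5.4},{"travel":[0,0,3],"twist":-0.09,"hand":5.4},{"travel":[0,0,3],"twist":-0.088,"hand":5.4},{"travel":[0,0,0],"twist":0,"hand":5.4},{"travel":[0,0,0],"twist":0,"hand":5.4}]' 25
python3 - <<'E'
from h import *
s=arm.observe();print(s['tcp_pos'],s['orientation'],s['clock'])
i,K,Rc,c=cam('wrist');cv2.imwrite('pics/w7.png',i);np.savez('w7.npz',K=K,Rc=Rc,c=c);W=(K,Rc,c)
u=proj(*W,(.520,.1912,.075));print(u)
e,n=ring(i,u,(32,50));print(e,n)
for z in (.07,.075):print(z,onz(*W,e[0],z),np.mean(e[1])/K[0,0]*(c[2]-z))
w=np.load('w6.npz');P=tri([W+(e[0],),(w['K'],w['Rc'],w['c'],(262.04,144.25))]);print('tri',P)
cv2.circle(i,(int(e[0][0]),int(e[0][1])),2,(0,0,255),-1);cv2.ellipse(i,e,(0,255,0),1)
cv2.imwrite('pics/c7.png',cv2.resize(i[60:310,110:400],None,fx=2.4,fy=2.4))
E
```

```text
clock: 9.65
tcp_pos: [0.5732, 0.2034, 0.1519]
orientation: [-3.142, -0.001, -2.892]
force: [0.4, -0.4, 1.2]
gripper_width: 0.657
gripper_force: 26.8
[0.57323164 0.20337544 0.1518607 ] [-3.14152949e+00 -5.63413368e-04 -2.89188980e+00] 9.65
[256.48830502 129.37312772]
((256.50482177734375, 128.2376708984375), (82.92739868164062, 85.80216217041016), 2.0500223636627197) 106
0.07 [0.51947207 0.19111269 0.07      ] 0.06899391640498334
0.075 [0.51915308 0.19099598 0.075     ] 0.06745661128009042
tri [0.51829349 0.19066497 0.0885259 ]
```

View pics/c7.png

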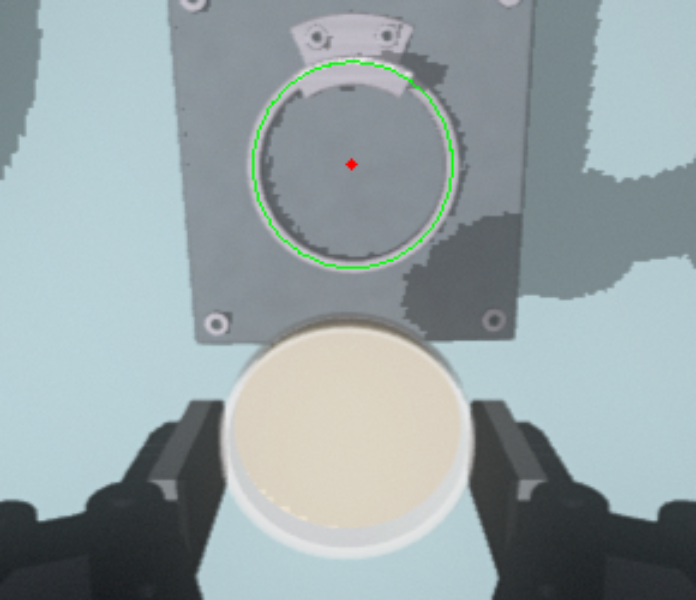

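The green fit matches the seat ring, centred at (256.5,128), and the claw is straight above it, so the tool is aligned with the seat. The dish is held centred between the pads. I'll come down 5 mm behind the seat centre, so the far edge lands on the rim and the claw-side edge dips.

```bash
python3 -m pendant '[{"travel":[2.5,0.06,0],"twist":0,"hand":5.4},{"travel":[2.5,0,0],"twist":0,"hand":5.4},{"travel":[0,0,3],"twist":0,"hand":5.4},{"travel":[0,0,2],"twist":0,"hand":5.4},{"travel":[0,0,0],"twist":0,"hand":5.4}]' 25
python3 - <<'E'
from h import *
s=arm.observe();print(s['tcp_pos'],s['orientation'],s['clock'])
d=(np.array([.5192,.191])-s['tcp_pos'][:2]);y=s['orientation'][2];print('to seat, tool',d@[np.cos(y),np.sin(y)],d@[np.sin(y),-np.cos(y)])
i,K,Rc,c=cam('wrist');cv2.imwrite('pics/w8.png',i)
cv2.imwrite('pics/c8.png',cv2.resize(i[100:310,110:400],None,fx=2.4,fy=2.4))
E
```

```text
clock: 10.2
tcp_pos: [0.5239, 0.192, 0.1008]
orientation: [3.141, -0.002, -2.89]
force: [0.7, 0.3, -0.7]
gripper_width: 0.658
gripper_force: 26.8
[0.52386786 0.19200091 0.10080189] [ 3.14142179e+00 -2.07135777e-03 -2.89001903e+00] 10.2
to seat, tool 0.004770075161968083 0.0001925596180454734
```

View pics/c8.png

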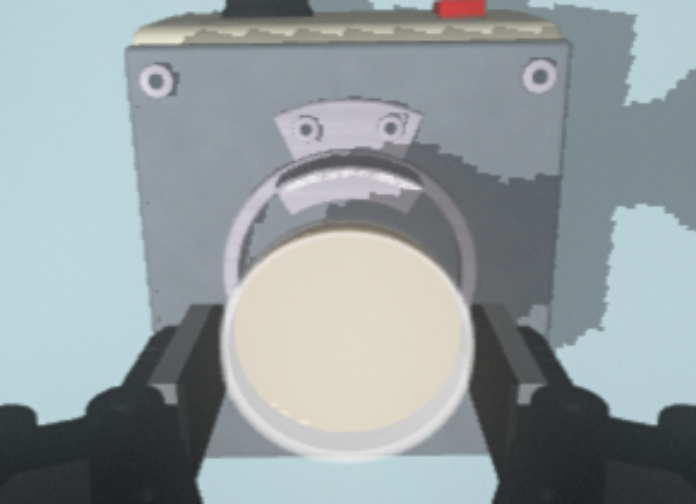

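The dish is just behind the claw lip and centred sideways over the ring. That was my last picture, so from here I rely on forces and numbers.

```bash
python3 -m pendant '[{"travel":[0,0,1.2],"twist":0,"hand":5.4},{"travel":[0,0,0.7],"twist":0,"hand":5.4},{"travel":[0,0,0],"twist":0,"hand":5.4}]' 20
for k in 1 2; do python3 -m pendant '[{"travel":[0,0,0.15],"twist":0,"hand":5.4},{"travel":[0,0,0],"twist":0,"hand":5.4},{"travel":[0,0,0],"twist":0,"hand":5.4}]' 20; done
```

```text
clock: 10.55
tcp_pos: [0.5244, 0.1924, 0.0816]
orientation: [3.141, -0.001, -2.889]
force: [-0.1, -0.3, -0.1]
gripper_width: 0.659
gripper_force: 26.8
clock: 10.85
tcp_pos: [0.5251, 0.1926, 0.0811]
orientation: [-3.142, 0.001, -2.888]
force: [0.1, -0.6, -0.2]
gripper_width: 0.656
gripper_force: 26.8
clock: 11.15
tcp_pos: [0.5248, 0.1925, 0.0793]
orientation: [3.142, 0.0, -2.888]
force: [-0.1, 0.1, -0.3]
gripper_width: 0.657
gripper_force: 26.8
```

```bash
python3 -m pendant '[{"travel":[0,0,0.1],"twist":0,"hand":5.4},{"travel":[0,0,0],"twist":0,"hand":5.4},{"travel":[0,0,0],"twist":0,"hand":5.4}]' 20
python3 -m pendant '[{"travel":[0,0,0.1],"twist":0,"hand":5.4},{"travel":[0,0,0],"twist":0,"hand":5.4},{"travel":[0,0,0],"twist":0,"hand":5.4}]' 20
python3 -m pendant '[{"travel":[0,0,0.1],"twist":0,"hand":5.4},{"travel":[0,0,0],"twist":0,"hand":5.4},{"travel":[0,0,0],"twist":0,"hand":5.4}]' 20
python3 -m pendant '[{"travel":[0,0,0.1],"twist":0,"hand":5.4},{"travel":[0,0,0],"twist":0,"hand":5.4},{"travel":[0,0,0],"twist":0,"hand":5.4}]' 20
```

```text
clock: 11.45
tcp_pos: [0.5248, 0.1925, 0.0783]
orientation: [3.142, -0.0, -2.888]
force: [-0.1, 0.4, 0.2]
gripper_width: 0.655
gripper_force: 26.8
clock: 11.75
tcp_pos: [0.5249, 0.1925, 0.0777]
orientation: [-3.142, 0.0, -2.888]
force: [-1.4, -0.9, 3.3]
gripper_width: 0.658
gripper_force: 27.2
clock: 12.05
tcp_pos: [0.5251, 0.1925, 0.0773]
orientation: [-3.141, 0.0, -2.888]
force: [-3.9, -0.6, 7.6]
gripper_width: 0.66
gripper_force: 27.6
clock: 12.35
tcp_pos: [0.525, 0.1925, 0.0768]
orientation: [-3.141, -0.0, -2.888]
force: [-6.4, -0.8, 13.5]
gripper_width: 0.656
gripper_force: 28.0
```

```bash
python3 -m pendant '[{"travel":[0,0,0],"twist":0,"hand":6.6},{"travel":[0,0,0],"twist":0,"hand":6.6},{"travel":[0,0,0],"twist":0,"hand":6.6}]' 20
python3 - <<'E'
from h import *
for k in ('pics/w8.png',None):
    if k: i=cv2.imread(k);print(disc(i,(255,238),0));continue
    s=arm.observe();i,K,Rc,c=cam('wrist');cv2.imwrite('pics/w9.png',i);np.savez('w9.npz',K=K,Rc=Rc,c=c)
    e=disc(i,(255,238),0);print(e,s['tcp_pos'],s['force'])
    for z in (.072,.076):print(z,onz(K,Rc,c,e[0],z))
E
```

```text
clock: 12.65
tcp_pos: [0.5246, 0.1924, 0.0748]
orientation: [3.141, -0.001, -2.889]
force: [-0.2, 0.6, -0.5]
gripper_width: 0.774
gripper_force: 0.0
((254.2089385986328, 237.76174926757812), (83.93748474121094, 95.76876831054688), 90.82987213134766)
((254.96095275878906, 240.39332580566406), (90.16246032714844, 103.20997619628906), 90.93011474609375) [0.52459256 0.19243766 0.07478721] [-0.23831227  0.63051454 -0.50605119]
0.072 [0.52809962 0.19340308 0.072     ]
0.076 [0.52613091 0.19288756 0.076     ]
```

```bash
python3 -m pendant '[{"travel":[0,0,0],"twist":0,"hand":5.4},{"travel":[0,0,0],"twist":0,"hand":5.4},{"travel":[0,0,0],"twist":0,"hand":5.4},{"travel":[0,0,0],"twist":0,"hand":5.4}]' 20
python3 -m pendant '[{"travel":[0.15,0,0],"twist":0,"hand":5.4},{"travel":[0.15,0,0],"twist":0,"hand":5.4},{"travel":[0,0,0],"twist":0,"hand":5.4}]' 20
python3 -m pendant '[{"travel":[0.1,0,0],"twist":0,"hand":5.4},{"travel":[0,0,0],"twist":0,"hand":5.4},{"travel":[0,0,0],"twist":0,"hand":5.4}]' 20
```

```text
clock: 13.1
tcp_pos: [0.5247, 0.1925, 0.0752]
orientation: [3.142, -0.0, -2.888]
force: [-0.8, -0.4, 0.9]
gripper_width: 0.658
gripper_force: 21.2
clock: 13.4
tcp_pos: [0.5216, 0.1917, 0.0752]
orientation: [3.142, -0.0, -2.888]
force: [-0.7, 0.9, -0.0]
gripper_width: 0.661
gripper_force: 21.3
clock: 13.7
tcp_pos: [0.5209, 0.1915, 0.0753]
orientation: [3.142, 0.0, -2.888]
force: [0.3, 0.0, -0.6]
gripper_width: 0.662
gripper_force: 21.3
```

```bash
for k in 1 2 3; do python3 -m pendant '[{"travel":[0.1,0,0],"twist":0,"hand":5.4},{"travel":[0,0,0],"twist":0,"hand":5.4},{"travel":[0,0,0],"twist":0,"hand":5.4}]' 20; done
```

```text
clock: 14.0
tcp_pos: [0.5199, 0.1913, 0.0753]
orientation: [3.142, -0.0, -2.888]
force: [0.0, 0.6, -0.8]
gripper_width: 0.664
gripper_force: 21.3
clock: 14.3
tcp_pos: [0.5194, 0.1911, 0.0755]
orientation: [-3.142, 0.001, -2.888]
force: [2.3, 0.2, -0.3]
gripper_width: 0.659
gripper_force: 21.4
clock: 14.6
tcp_pos: [0.5193, 0.191, 0.0759]
orientation: [-3.142, 0.003, -2.889]
force: [5.1, 1.1, -1.2]
gripper_width: 0.658
gripper_force: 21.5
```

```bash
python3 -m pendant '[{"travel":[-0.2,0,0],"twist":0,"hand":5.4},{"travel":[0,0,0],"twist":0,"hand":5.4},{"travel":[0,0,0],"twist":0,"hand":6.6},{"travel":[0,0,0],"twist":0,"hand":6.6},{"travel":[0,0,0],"twist":0,"hand":6.6}]' 20
python3 -m pendant '[{"travel":[0,0,0],"twist":0,"hand":8.5},{"travel":[0,0,0],"twist":0,"hand":8.5},{"travel":[0,0,-2],"twist":0,"hand":8.5},{"travel":[-2,0,-4],"twist":0,"hand":8.5},{"travel":[0,0,0],"twist":0,"hand":8.5}]' 20
python3 -m pendant '[{"travel":[-3.5,0,-2],"twist":0,"hand":8.5},{"travel":[0,0,0],"twist":0,"hand":8.5},{"travel":[0,0,0],"twist":0,"hand":8.5}]' 20
python3 - <<'E'
from h import *
s=arm.observe();print(s['tcp_pos'])
i,K,Rc,c=cam('wrist');cv2.imwrite('pics/w10.png',i);np.savez('w10.npz',K=K,Rc=Rc,c=c);W=(K,Rc,c)
u=proj(*W,(.520,.1912,.075));print('seat px',u);e=disc(i,u.astype(int),0);print(e)
for z in (.0735,.077):print(z,onz(*W,e[0],z))
try:
    r,n=ring(i,u,(34,50));print(r,n,onz(*W,r[0],.075))
except Exception as x:print(x)
E
```

```text
clock: 15.1
tcp_pos: [0.5196, 0.1912, 0.0751]
orientation: [3.142, -0.001, -2.888]
force: [-0.6, 0.0, -0.4]
gripper_width: 0.775
gripper_force: 0.0
clock: 15.6
tcp_pos: [0.5447, 0.197, 0.1416]
orientation: [-3.14, 0.012, -2.888]
force: [1.6, -0.3, 1.5]
gripper_width: 0.997
gripper_force: 0.0
clock: 15.9
tcp_pos: [0.5736, 0.2051, 0.1554]
orientation: [-3.142, 0.001, -2.888]
force: [-0.6, -0.3, -0.2]
gripper_width: 0.994
gripper_force: 0.0
[0.57364158 0.20505115 0.15543742]
seat px [254.79646907 127.88609199]
((254.6311492919922, 128.1531219482422), (68.50641632080078, 71.69092559814453), 100.01744079589844)
0.0735 [0.52033349 0.1911507  0.0735    ]
0.077 [0.52010147 0.19109012 0.077     ]
((254.3278045654297, 127.40309143066406), (69.58798217773438, 72.14869689941406), 176.5499267578125) 66 [0.5197294  0.19074537 0.075     ]
```

```bash
python3 -m pendant '[{"travel":[3.7,0,0],"twist":0,"hand":0},{"travel":[0,0,2],"twist":0,"hand":0},{"travel":[0,0,2],"twist":0,"hand":0},{"travel":[0,0,0],"twist":0,"hand":0},{"travel":[0,0,0],"twist":0,"hand":0}]' 20
python3 -m pendant '[{"travel":[0,0,0],"twist":0,"hand":0},{"travel":[0,0,2],"twist":0,"hand":0},{"travel":[0,0,0.3],"twist":0,"hand":0},{"travel":[0,0,0],"twist":0,"hand":0},{"travel":[0,0,0],"twist":0,"hand":0}]' 20
for k in 1 2 3 4; do python3 -m pendant '[{"travel":[0,0,0.15],"twist":0,"hand":0},{"travel":[0,0,0],"twist":0,"hand":0},{"travel":[0,0,0],"twist":0,"hand":0}]' 20; done
```

```text
clock: 16.45
tcp_pos: [0.5365, 0.1957, 0.1149]
orientation: [3.141, -0.002, -2.888]
force: [0.4, 0.3, 0.4]
gripper_width: 0.14
gripper_force: 0.0
clock: 16.95
tcp_pos: [0.538, 0.1959, 0.0933]
orientation: [-3.141, 0.001, -2.888]
force: [0.5, -0.3, -0.1]
gripper_width: -0.005
gripper_force: 0.0
clock: 17.25
tcp_pos: [0.5376, 0.1958, 0.0911]
orientation: [-3.142, 0.001, -2.888]
force: [-0.1, 0.4, 0.5]
gripper_width: -0.001
gripper_force: 0.0
clock: 17.55
tcp_pos: [0.5373, 0.1957, 0.0892]
orientation: [3.142, -0.0, -2.888]
force: [0.5, 0.2, -0.7]
gripper_width: -0.001
gripper_force: 0.0
clock: 17.85
tcp_pos: [0.5373, 0.1957, 0.0877]
orientation: [3.142, -0.0, -2.888]
force: [-0.0, 0.1, -0.6]
gripper_width: 0.005
gripper_force: 0.0
clock: 18.15
tcp_pos: [0.5373, 0.1957, 0.0862]
orientation: [3.142, -0.0, -2.888]
force: [-0.5, -0.3, -0.6]
gripper_width: 0.0
gripper_force: 0.0
```

```bash
for k in 1 2 3; do python3 -m pendant '[{"travel":[0,0,0.08],"twist":0,"hand":0},{"travel":[0,0,0],"twist":0,"hand":0},{"travel":[0,0,0],"twist":0,"hand":0}]' 20; done
```

```text
clock: 18.45
tcp_pos: [0.5374, 0.1957, 0.0854]
orientation: [3.142, -0.0, -2.888]
force: [-0.6, -0.6, 0.4]
gripper_width: 0.002
gripper_force: 0.0
clock: 18.75
tcp_pos: [0.5376, 0.1958, 0.0851]
orientation: [-3.142, 0.0, -2.888]
force: [-1.3, -0.3, 3.9]
gripper_width: 0.001
gripper_force: 1.8
clock: 19.05
tcp_pos: [0.5376, 0.1958, 0.085]
orientation: [-3.141, 0.0, -2.888]
force: [-3.3, -0.5, 8.7]
gripper_width: 0.001
gripper_force: 4.4
```

Contact came at 0.085 on the far side, which is the seat floor plus 15 mm, so the dish lies flat. I'll retreat, check its position numerically and hand in.

```bash
python3 -m pendant '[{"travel":[0,0,-1],"twist":0,"hand":0},{"travel":[0,0,-4],"twist":0,"hand":0},{"travel":[-2,0,-4],"twist":0,"hand":0},{"travel":[-2,0,-1],"twist":0,"hand":0},{"travel":[0,0,0],"twist":0,"hand":0}]' 20
python3 -m pendant '[{"travel":[0,0,0],"twist":0,"hand":0},{"travel":[0,0,0],"twist":0,"hand":0},{"travel":[0,0,0],"twist":0,"hand":0}]' 20
python3 - <<'E'
from h import *
i,K,Rc,c=cam('wrist');W=(K,Rc,c);u=proj(*W,(.520,.1912,.075));e=disc(i,u.astype(int),0);print(u,e,onz(*W,e[0],.0735))
print(arm.sign_off())
E
```

```text
clock: 19.55
tcp_pos: [0.5794, 0.2062, 0.1873]
orientation: [-3.141, 0.007, -2.888]
force: [0.2, -0.4, -0.1]
gripper_width: 0.003
gripper_force: 0.0
clock: 19.85
tcp_pos: [0.5745, 0.2055, 0.1822]
orientation: [3.141, -0.003, -2.888]
force: [-0.2, 0.0, -0.0]
gripper_width: 0.001
gripper_force: 0.0
[254.46719682 125.14168808] ((253.72300720214844, 125.01764678955078), (60.60173416137695, 61.27427673339844), 98.1749496459961) [0.5201399 0.190549  0.0735   ]
the job is handed in; nothing more can be done
None
```

I handed the job in at about 20 s with the dish in the shaker's seat under the claw, within about 1 mm of centre by the wrist camera and flat by a touch probe; the sign-off returned no verdict, and I did not re-check the other dishes or bystanders.

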